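Load wound coils into the microscope's inspection carrier and latch it on the stage

TASK

Take every wound coil off its post on the spindle rack and seat it flat on a nest of the microscope's inspection carrier, then swing the clear cover shut and press it until its latch clicks and holds. Then slide the loaded carrier along the track to the end stop under the microscope, letting the carrier itself lift the drop catch, so that the catch ends fallen down behind it; leave the other things on the bench where they are.

Things in the scene. Friction and masses are not known exactly. Their poses are not given: they have to be found in the camera images.
- stage: stereo microscope with a slide-in stage, fixed. Origin on the table, on the track's centre line, near the catch. The track runs along its y axis, from the loading end (+y, to y = +400 mm) to the home end (-y). Flat deck 20 mm above the table between two steel rails, 12 mm high, inner faces at x = -74 and x = +84 mm.
- end_stop (a point): foot of the end stop's face on the track's centre line, at y = -286 mm of the stage; the stop is a dark bar 14 mm high
- objective (a point): underside of the objective (black, 66 mm across), 155 mm above the deck at y = -253 mm of the stage. The cream body above it is 90 mm wide and 105 mm long; column 120 mm behind it; eyepieces lean towards +y, to about y = -155 mm and 0.4 m high
- catch (a joint): drop catch: steel strut 11 mm wide over the far (+x) side of the track, sloping from its pin down towards -y. 0 = hanging at rest, tip 2 mm off the deck at y = +8 mm of the stage; grows as it is lifted (rad, to 1.2); 60 g. A carrier pushed under the pin lifts it with its front edge to about 0.3, it rides on the carrier's far flange and drops once the carrier's rear edge is past y = -3 mm.
- catch_pin (a point): the catch's pivot (its tip is 58 mm away), a cross pin 40 mm above the deck, at x = +75, y = +55 mm of the stage; its bracket stands outside the far rail, 50 mm above the deck
- carrier: aluminium inspection carrier, loose, about 750 g, on the deck between the rails (2 mm play), axes as the stage's. Origin: underside, middle of the nest row. Plate 16 mm thick, x -72 to +82, y -118 (front) to +162 mm (rear edge). Starts cover open, 155 to 180 mm at +y of the stage's origin; home, against the end stop, is at -168 mm.
- nest0 (a point): foot of the front nest's white stub on top of the carrier's plate, at x = 0, y = -85.5 mm of the carrier. The four stubs are 18 mm across and 20 mm high with a tapered nose; a seated coil's centre is 16 mm above this point
- nest1 (a point): the same for the second nest, y = -28.5 mm
- nest2 (a point): the same for the third nest, y = +28.5 mm
- nest3 (a point): the same for the rear nest, y = +85.5 mm
- grip_plate (a point): middle of the top edge of the carrier's upright grip plate: 60 mm wide, 8 mm thick (y +154 to +162 mm, flush with the rear edge), 45 mm tall, top 61 mm above the carrier's underside. The shut cover ends 38 mm in front of it
- cover (a joint): clear cover with grey rim hinged on the carrier, 122 x 232 x 35 mm, 110 g. 0 = shut, top 61 mm above the carrier's underside, over the coils with 10 mm to spare; 1.62 rad = fully open, where it stays. Below about 1.1 it sinks shut by itself and rests on the spring latch at 0.05 to 0.09; pressing the free edge down with 5 to 10 N snaps it to below 0.02, where it holds.
- cover_hinge (a point): middle of the cover's hinge line, which runs along the carrier's y axis on the robot's side, at x = -64 mm, 26 mm above its underside. Fully open, the cover's top panel stands upright at x = -99 mm and reaches 148 mm above the carrier's underside
- cover_edge (a point): middle of the top of the cover's free edge (6 mm inside the far rim), where it is pressed
- rack: black spindle rack, fixed, base 75 x 310 x 15 mm, origin at the underside's centre. Four steel posts, 16 mm across, stand 42 mm above the base at x = 0, y = -112.5, -37.5, +37.5, +112.5 mm
- coil1: wound coil: white flanged bobbin with copper winding, a ring of outside diameter 54, bore 22, height 32 mm, 110 g; origin at its centre, z along its axis (either face up is alike). Starts upright over a post of the rack, underside on the rack's base. Three or all four of the coils are present. Grips well across the 54 mm flanges from above.
- coil2: wound coil, the same as coil1
- coil3: wound coil, the same as coil1
- coil4: wound coil, the same as coil1
- mouse: bystander, loose: black computer mouse, 105 x 60 x 30 mm; not to be disturbed
- jar: bystander, loose: amber glass jar with black lid, 64 mm across, 85 mm tall; not to be disturbed
- partbox: bystander, loose: small cardboard box, 110 x 75 x 38 mm; not to be disturbed
- loupe: bystander, loose: black eyepiece standing on end, 60 mm across, 45 mm tall; not to be disturbed
- driver: bystander, loose: screwdriver lying flat (origin on the table below it); not to be disturbed
There are look-alikes about, which are no part of the job. Leave any purple or turquoise look-alike of the coil2 alone.

How it is judged:
On the way, in this order (a step that is already met when the one before it is completed fails the run):
1. every coil present is seated on a nest of the carrier ((horizontal distance between coil1 and nest0 below 0.007 m or horizontal distance between coil1 and nest1 below 0.007 m or horizontal distance between coil1 and nest2 below 0.007 m or horizontal distance between coil1 and nest3 below 0.007 m) and z of coil1 in the frame of carrier between 0.028 and 0.037 m and angle between the z axis of each of coil1, coil2, coil3, coil4 and the z axis of carrier, either way round below 0.12 rad and (horizontal distance between coil2 and nest0 below 0.007 m or horizontal distance between coil2 and nest1 below 0.007 m or horizontal distance between coil2 and nest2 below 0.007 m or horizontal distance between coil2 and nest3 below 0.007 m) and z of coil2 in the frame of carrier between 0.028 and 0.037 m and (horizontal distance between coil3 and nest0 below 0.007 m or horizontal distance between coil3 and nest1 below 0.007 m or horizontal distance between coil3 and nest2 below 0.007 m or horizontal distance between coil3 and nest3 below 0.007 m) and z of coil3 in the frame of carrier between 0.028 and 0.037 m and (horizontal distance between coil4 and nest0 below 0.007 m or horizontal distance between coil4 and nest1 below 0.007 m or horizontal distance between coil4 and nest2 below 0.007 m or horizontal distance between coil4 and nest3 below 0.007 m) and z of coil4 in the frame of carrier between 0.028 and 0.037 m), for 0.3 s.
2. the cover is shut and held by its latch over the seated coils (all of step 1 and value of joint cover below 0.03 rad), for 0.3 s.
3. the carrier, being slid in, has itself lifted the drop catch, which rides on it (value of joint catch above 0.12 rad and y of carrier in the frame of stage below 0.08 m and contact force between catch and carrier above 0.02 N and not (contact force between the fingers and catch above 0.2 N)), for 0.1 s.
At the end, for the whole second after the job is handed in: Every coil present sits flat on a nest (within 7 mm of its centre), the cover is shut to below 0.03 rad, the carrier is at the home end (its origin beyond y = -150 mm of the stage; -168 is against the stop) and flat on the deck, and the catch has dropped behind it (below 0.06 rad), all at rest (all of step 2 and y of carrier in the frame of stage below -0.15 m and value of joint catch below 0.06 rad and linear speed of carrier below 0.02 m/s and z of carrier in the frame of stage below 0.024 m and velocity of joint catch below 0.3 rad/s); the robot touches nothing.
It fails at once if the mouse is pushed more than 40 mm (distance of mouse from where it was at the start of the episode above 0.04 m).
It fails at once if the jar is pushed more than 40 mm (distance of jar from where it was at the start of the episode above 0.04 m).
It fails at once if the partbox is pushed more than 40 mm (distance of partbox from where it was at the start of the episode above 0.04 m).
It fails at once if the loupe is pushed more than 40 mm (distance of loupe from where it was at the start of the episode above 0.04 m).
It fails at once if the driver is pushed more than 40 mm (distance of driver from where it was at the start of the episode above 0.04 m).
Of coil1, coil2, coil3, coil4 only 3 to 4 are there at a start; the rules pass over those that are not, and their reading is None.
At some moment in a run one of carrier may be knocked a few centimetres aside while the robot is not near it.
Once in a run the grip may slacken for a moment while it holds something.
It also fails if it takes over 200 s, if anything falls off the work surface, if the arm or the gripper's body presses on something with over 40 N, if the wrist force passes 120 N, or if a joint passes its speed limit or range.

ROBOT

A 6-joint arm with a two-finger parallel gripper is mounted at the origin on the work surface. World frame = base frame: x ahead of the robot, y to its left, z up, the work surface at z = 0. Lengths are in m, angles in rad, forces in N, time in s.
With the tool pointing down it reaches from about 0.35 to 0.875 m from the base axis. Payload 15.5 kg.
Tool frame: the origin (TCP) lies at the very end of the fingers, on their centre line; the grasp point (between the pads) lies 19 mm behind it; z points along the fingers, y is the line along which they close (so a half turn about z gives the same grasp; the last joint's range is limited). The gripper opens to 85 mm and grips with 20 to 120 N. Pads are 22 mm wide; open, the fingers measure 114 mm over their backs; the gripper's body (76 mm by 85 mm) begins 54 mm behind the grasp point. The pads swing forward as they close: fully open they stand 13 mm farther back than shut.
Start: joints at [-0.096, 0.494, 1.345, -0, 1.302, -0.096], TCP at [0.625, 0, 0.231] pointing down, gripper open.
Joint ranges: [-2.91, 2.91], [-0.82, 2.16], [0.22, 2.67], [-1.22, 4.37], [0.12, 2.79], [-3.08, 3.08]. Speed limits (rad/s): [1.89, 1.89, 2.57, 3.01, 3.01, 3.01].

INTERFACE

Orientations are given as a rotation vector (axis times angle).
In Python, from station import manip, cams gives the robot as it stands. The module is installed in compiled form; this text tells all that it offers.
- The arm moves only by the tool carry_out, never from a script. Its argument "targets" is text: rows parted by semicolons, each of 6 numbers parted by spaces: the shift along the tool's x, y, z scaled (see below), then the turn, a rotation vector about the tool's x, y, z scaled (see below). In form: tx ty tz wx wy wz; .... A call has 1 to 20 rows; each row is the pose to reach, as a shift and turn from the pose commanded when the call began, along the tool's axes at that moment; what a row does not reach only later rows make up. The controller multiplies each number of a shift by 500 mm and each number of a turn by pi/2 rad. A row lasts 1/12 s, in which the tool goes at most 41.7 mm and 7.16 degrees, less where a joint would pass 70% of its speed; a pose out of reach is approached as far as the arm can. A call with a number of a shift or a turn outside -1 to 1 is refused whole. A call with a gripper value outside its range is refused whole. "gripper" is the opening, from 0 (shut) to 1 (fully open), set as the call begins (left out, the last holds). The fingers move at their own pace and stop on an object; the grip force is fixed at half the most. Time passes only in rows, so rows that repeat a pose let the fingers close. It gives the time, the measured TCP pose, the force, the opening and the grip force at its end, in the units of the state.
- manip.observe(): the state, without advancing time (a new reading comes with each control period).
- cams.get_image(name): name is "scene" or "side" or "wrist"; returns (picture, depth): 480x640x3 uint8, red, green, blue; 480x640 float32, m along the optical axis (not along the pixel's ray), 0 where there is no reading.
- cams.camera_params(name): a dict with "camera_matrix" (3x3 intrinsics, pixels), "D" ([k1, k2, p1, p2, k3] as OpenCV has them; the pictures are not rectified), "pose" (4x4, takes a point from camera to world coordinates); the wrist camera has in their place "hand_eye" (4x4, takes a point from camera to tool coordinates, whose origin is the TCP and whose axes are the flange's). Camera axes: x right, y down, z forward; pixel columns grow to the right and rows downward; lengths in m; the calibration is good to about 2 mm. A picture is of the moment at which its call begins: read the wrist's pose just before it. camera_params takes no time and is no camera call.
- manip.close_job(): hands the job in; it is judged then, once.
The state is a dict: "time_s": time; "joints": joint angles; "joint_vel": joint speeds; "effort": joint torques, N m; "ee_pos": TCP position; "tool_rot": TCP orientation; "wrist_force": force on the tool from outside, world axes, zero at the start; "torque": the same for the moment, N m; "finger_gap": opening from 0.0 (shut) to 1.0 (fully open); "gripper_force": force on a finger pad.
Only numpy, scipy, OpenCV 4.12 (cv2) and the standard library are available. Lean on these libraries where they do the work, as an engineer would, in place of code of your own. Each camera call takes 0.05 s, during which the arm holds its last target. There are 200 camera calls.

## Working session

There is one attempt and no reset: what is moved stays moved. The work goes in short steps, Python scripts to look and compute and a tool call to move; the robot and the scene stay as the last step left them, time stands still between calls to the robot, and variables do not carry over. Pictures are saved under pics/ and viewed, at most 14 in all, crops included, and the job is handed in when it is done.

Besides the shell and the picture viewer there is one more tool, called after "Emit:" as name(argument=value, ...) on one line, values as JSON. carry_out: Moves the arm, as the interface text tells. Shifts and turns lie within -1 to 1; 1 stands for 500 mm of shift or pi/2 rad of turn. Its arguments: {"type":"object","properties":{"targets":{"type":"string"},"gripper":{"type":"number"}},"required":["targets"]}

```bash
mkdir -p pics
cat > h.py <<'E'
import numpy as np, cv2
from scipy.spatial.transform import Rotation as R
from station import manip, cams
def grab(name):
    s=manip.observe(); p=cams.camera_params(name); im,d=cams.get_image(name)
    if 'pose' in p: T=np.array(p['pose'])
    else:
        W=np.eye(4); W[:3,:3]=R.from_rotvec(s['tool_rot']).as_matrix(); W[:3,3]=s['ee_pos']; T=W@np.array(p['hand_eye'])
    return im,d,np.array(p['camera_matrix']),np.array(p['D']),T
def cloud(d,K,D,T):
    v,u=np.mgrid[0:480,0:640]; n=cv2.undistortPoints(np.stack([u,v],-1).reshape(-1,1,2).astype(float),K,D).reshape(480,640,2)
    P=np.concatenate([n*d[...,None],d[...,None]],-1)@T[:3,:3].T+T[:3,3]; P[d<=0]=np.nan; return P
def ray(uv,z,K,D,T):
    n=cv2.undistortPoints(np.array(uv,float).reshape(-1,1,2),K,D).reshape(-1,2)
    r=np.c_[n,np.ones(len(n))]@T[:3,:3].T; return T[:3,3]+r*((z-T[2,3])/r[:,2])[:,None]
def save(im,f): cv2.imwrite('pics/'+f,im[...,::-1])
E
python3 - <<'E'
from h import *
s=manip.observe(); print(s)
for n in ['scene','side','wrist']:
    g=grab(n); save(g[0],n+'0.png'); np.savez('/tmp/'+n+'0.npz',*g); print(n,g[4].round(3).tolist(),g[2].round(1).tolist())
E
```

```text
{'time_s': 0.0, 'joints': array([-9.55200924e-02,  4.94199182e-01,  1.34613744e+00, -4.43469699e-06,
        1.30251168e+00, -9.54812008e-02]), 'joint_vel': array([ 4.07843153e-04, -4.57119068e-04,  1.34271823e-03, -4.89911934e-05,
        1.25768511e-03, -4.84237428e-04]), 'effort': array([-2.68344644e-03, -8.82162237e+01, -3.83866239e+01, -4.40739132e-04,
        1.02696815e-02,  1.38197843e-04]), 'ee_pos': array([6.24632215e-01, 2.44406647e-05, 2.30688176e-01]), 'tool_rot': array([-2.22080026e+00, -2.22071651e+00,  1.26011656e-03]), 'wrist_force': array([-0.71797717, -0.07413463, -0.36162423]), 'torque': array([0.03838862, 0.05035807, 0.04286694]), 'gripper_force': 0.0, 'finger_gap': 0.9999575908291346}
scene [[0.833, 0.389, -0.394, 0.96], [0.554, -0.587, 0.59, -0.648], [-0.002, -0.71, -0.704, 0.911], [0.0, 0.0, 0.0, 1.0]] [[512.7, 0.0, 316.7], [0.0, 512.7, 233.7], [0.0, 0.0, 1.0]]
side [[0.922, -0.308, 0.235, 0.259], [-0.387, -0.72, 0.576, -0.664], [-0.009, -0.622, -0.783, 1.046], [0.0, 0.0, 0.0, 1.0]] [[563.0, 0.0, 308.2], [0.0, 563.0, 238.9], [0.0, 0.0, 1.0]]
wrist [[1.0, -0.001, -0.001, 0.626], [-0.001, -0.954, -0.3, 0.076], [-0.001, 0.3, -0.954, 0.374], [0.0, 0.0, 0.0, 1.0]] [[344.5, 0.0, 316.2], [0.0, 344.5, 244.2], [0.0, 0.0, 1.0]]
```

View pics/scene0.png

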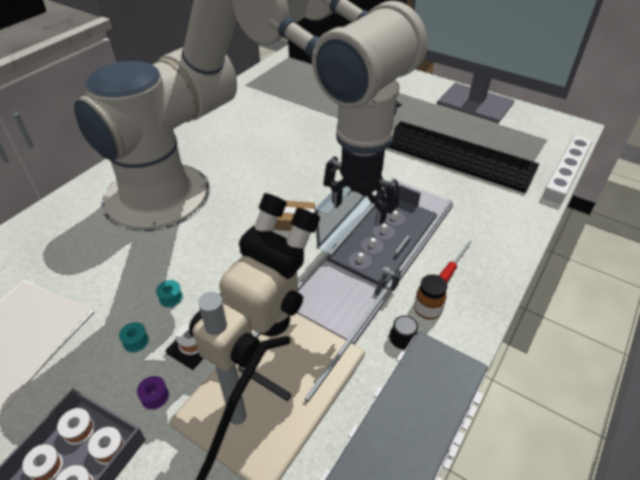

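View pics/side0.png

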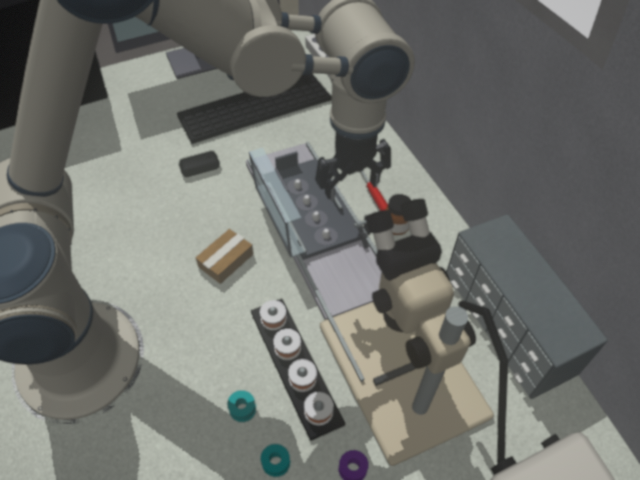

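Run:
```python
from h import *
def L(n): z=np.load('/tmp/%s0.npz'%n); return [z[k] for k in z.files]
im,d,K,D,T=L('side'); P=cloud(d,K,D,T)
hsv=cv2.cvtColor(im,cv2.COLOR_RGB2HSV)
for uv in [(272,314),(288,345),(302,376),(318,408)]:
    u,v=uv; p=ray([uv],.047,K,D,T)[0]
    m=(np.abs(P[...,2]-.047)<.007)&(np.hypot(P[...,0]-p[0],P[...,1]-p[1])<.033)&(hsv[...,2]>110)&(hsv[...,1]<70)
    ys,xs=np.nonzero(m); 
    q=ray(np.c_[xs,ys],.047,K,D,T)[:,:2]; (c,r)=cv2.minEnclosingCircle(q.astype(np.float32))
    # hole: dark pixel centroid inside
    print(uv,p.round(4),m.sum(),'z',np.median(P[m][:,2]).round(4),'mean',P[m][:,:2].mean(0).round(4),'circ',np.round(c,4),round(r,4))
for uv in [(297,185),(307,201),(316,217),(327,235)]:
    print('stub',ray([uv],.052,K,D,T)[0].round(4),P[uv[1]-1:uv[1]+2,uv[0]-1:uv[0]+2].reshape(-1,3).mean(0).round(4))
crop=im[140:440,180:480]; save(cv2.resize(crop,(780,780))[:600],'s_a.png'); 
im=L('wrist')[0]; save(im,'w0.png')
```

```text
(272, 314) [ 0.4133 -0.081   0.047 ] 422 z 0.0482 mean [ 0.4164 -0.0767] circ [ 0.4162 -0.0755] 0.0283
(288, 345) [ 0.4174 -0.1603  0.047 ] 441 z 0.0475 mean [ 0.4182 -0.1531] circ [ 0.4184 -0.1514] 0.0275
(302, 376) [ 0.4174 -0.2329  0.047 ] 509 z 0.0481 mean [ 0.4205 -0.2271] circ [ 0.4204 -0.2254] 0.0279
(318, 408) [ 0.42   -0.3044  0.047 ] 500 z 0.0481 mean [ 0.4217 -0.3001] circ [ 0.4221 -0.2993] 0.027
stub [0.5967 0.2339 0.052 ] [0.5972 0.2353 0.0504]
stub [0.5988 0.1755 0.052 ] [0.6    0.1784 0.0485]
stub [0.5986 0.1208 0.052 ] [0.5996 0.1232 0.049 ]
stub [0.6003 0.0616 0.052 ] [nan nan nan]
```

View pics/wrist0.png

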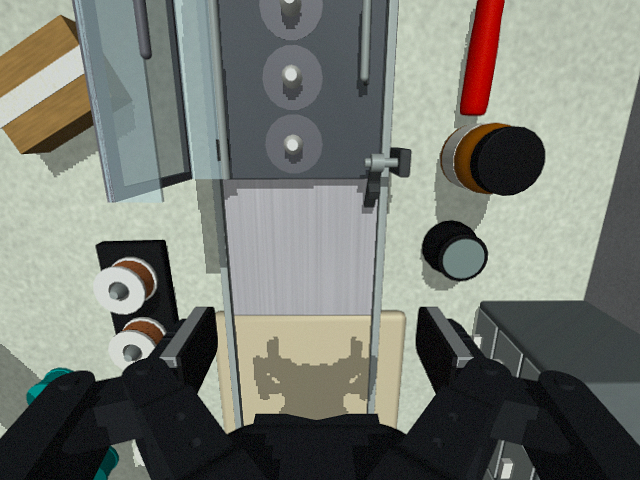

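```bash
cat >> h.py <<'E'
def blobs(mask,amin,amax):
    n,l,st,c=cv2.connectedComponentsWithStats(mask.astype(np.uint8)); return [(c[i],st[i,4],l==i) for i in range(1,n) if amin<st[i,4]<amax]
def stubs(g):
    im,d,K,D,T=g; P=cloud(d,K,D,T); im=im.astype(int)
    m=(P[...,2]>.052)&(P[...,2]<.062)&(P[...,0]>.5)&(im.min(-1)>150)
    return [(c.round(1),a,P[k].mean(0).round(4),ray([c],.056,*g[2:])[0].round(4)) for c,a,k in blobs(m,25,900)]
def coils(g,ztop,xr=(.35,.75),yr=(-.4,.4)):
    im,d,K,D,T=g; P=cloud(d,K,D,T); im=im.astype(int); out=[]
    m=(np.abs(P[...,2]-ztop)<.006)&(im.min(-1)>120)&(P[...,0]>xr[0])&(P[...,0]<xr[1])&(P[...,1]>yr[0])&(P[...,1]<yr[1])
    for c,a,k in blobs(m,300,20000):
        ys,xs=np.nonzero(k); q=ray(np.c_[xs,ys],ztop,*g[2:])[:,:2].astype(np.float32); h=cv2.convexHull(q)[:,0]
        A=np.c_[2*h,np.ones(len(h))]; s=np.linalg.lstsq(A,(h**2).sum(1),rcond=None)[0]
        (cc,r)=cv2.minEnclosingCircle(q); out.append((c.round(),a,'fit',s[:2].round(4),np.sqrt(s[2]+s[:2]@s[:2]).round(4),'mec',np.round(cc,4),round(r,4),'z',np.median(P[k][:,2]).round(4)))
    return out
E
python3 - <<'E'
from h import *
z=np.load('/tmp/wrist0.npz'); g=[z[k] for k in z.files]
for s in stubs(g): print(s)
for s in coils(g,.047): print(s)
P=cloud(*g[1:])
for uv in [(290,75),(340,100),(270,250),(330,290),(118,290),(60,100)]: print(uv,P[uv[1],uv[0]].round(4))
# front edge of carrier: edge rows in columns 240..350
for u in (240,300,350):
    col=P[160:200,u,2]; j=np.nonzero(np.diff(col)<-.01)[0]; print(u,160+j,P[160+j,u].round(4).tolist())
E
```

```text
(array([366.2,  16.5]), np.int32(39), array([0.666 , 0.1692, 0.0544]), array([0.6658, 0.1688, 0.056 ]))
(array([290.3,  73.4]), np.int32(142), array([0.6037, 0.1269, 0.0558]), array([0.6037, 0.1269, 0.056 ]))
(array([291.7, 143.4]), np.int32(134), array([0.6036, 0.0703, 0.0558]), array([0.6037, 0.0703, 0.056 ]))
(array([201.,  86.]), np.int32(6373), 'fit', array([0.5173, 0.107 ]), np.float64(0.0679), 'mec', array([0.5247, 0.1115]), 0.0744, 'z', np.float64(0.0486))
(array([119., 290.]), np.int32(1599), 'fit', array([ 0.4186, -0.0769]), np.float64(0.0269), 'mec', array([ 0.4189, -0.0765]), 0.0276, 'z', np.float64(0.0469))
(array([128., 346.]), np.int32(970), 'fit', array([ 0.4188, -0.1491]), np.float64(0.0256), 'mec', array([ 0.4188, -0.1503]), 0.0283, 'z', np.float64(0.047))
(290, 75) [0.6035 0.1255 0.0568]
(340, 100) [0.6471 0.1079 0.036 ]
(270, 250) [ 0.5754 -0.0411  0.0206]
(330, 290) [ 0.6408 -0.0888  0.0198]
(118, 290) [ 0.4234 -0.0725  0.0552]
(60, 100) [0.392  0.1091 0.039 ]
240 [178] [[0.5514, 0.0376, 0.0358]]
300 [178] [[0.6097, 0.0376, 0.0365]]
350 [178] [[0.6582, 0.0374, 0.0349]]
```

Run:
```python
from h import *
z=np.load('/tmp/wrist0.npz'); g=[z[k] for k in z.files]
# inner faces of rails at z=.032 -> stage x axis: look at rail top points
P=cloud(*g[1:])
for v in (200,230,260,290):
    r=P[v]; m=(r[:,2]>.027)&(r[:,2]<.038)&(r[:,0]>.48)&(r[:,0]<.72); xs=r[m,0]; print(v, r[320,1].round(4), np.sort(xs)[[0,-1]].round(4) if len(xs) else None, xs[xs<.6].max().round(4) if (xs<.6).any() else None, xs[xs>.6].min().round(4) if (xs>.6).any() else None)
```

```text
200 0.0131 [0.5231 0.6962] 0.5301 0.6741
230 -0.0188 [0.5232 0.6958] 0.5306 0.6884
260 -0.0528 [0.5235 0.696 ] 0.5302 0.6887
290 -0.0882 [0.5227 0.6957] 0.5307 0.6886
```

Emit:
carry_out(targets="0 -0.41 0 0 0 0;0 -0.41 0 0 0 0;0 -0.41 0 0 0 0;0 -0.41 0 0 0 0;0 -0.41 0 0 0 0;-0.48 -0.41 0 0 0 0;-0.48 -0.41 0 0 0 0;-0.48 -0.41 0 0 0 0;-0.48 -0.41 0 0 0 0;-0.48 -0.41 0 0 0 0;-0.48 -0.41 0 0 0 0;-0.48 -0.41 0 0 0 0;-0.48 -0.41 0 0 0 0;-0.48 -0.41 0 0 0 0", gripper=1)

```text
time_s: 1.32
ee_pos: [0.4197, -0.2396, 0.231]
tool_rot: [-2.221, -2.22, -0.0]
wrist_force: [0.1, 1.2, 0.5]
finger_gap: 0.999
gripper_force: 0.0
```

Run:
```python
from h import *
g=grab('wrist'); save(g[0],'w1.png'); s=manip.observe(); print(s['ee_pos'],s['tool_rot'],s['time_s'])
for s in coils(g,.047,xr=(.37,.47)): print(s)
```

```text
[ 0.41974781 -0.23915851  0.23112251] [-2.22050495e+00 -2.22123136e+00 -9.26478873e-05] 1.3667
(array([314.,  30.]), np.int32(2816), 'fit', array([ 0.4187, -0.0777]), np.float64(0.0266), 'mec', array([ 0.419 , -0.0777]), 0.0271, 'z', np.float64(0.0474))
(array([316., 123.]), np.int32(2443), 'fit', array([ 0.4208, -0.1524]), np.float64(0.0266), 'mec', array([ 0.4206, -0.1525]), 0.027, 'z', np.float64(0.0473))
(array([319., 205.]), np.int32(2001), 'fit', array([ 0.4226, -0.2275]), np.float64(0.0267), 'mec', array([ 0.4229, -0.2275]), 0.0271, 'z', np.float64(0.0473))
(array([320., 277.]), np.int32(1682), 'fit', array([ 0.4247, -0.3023]), np.float64(0.0269), 'mec', array([ 0.425 , -0.3024]), 0.0275, 'z', np.float64(0.0472))
```

View pics/w1.png

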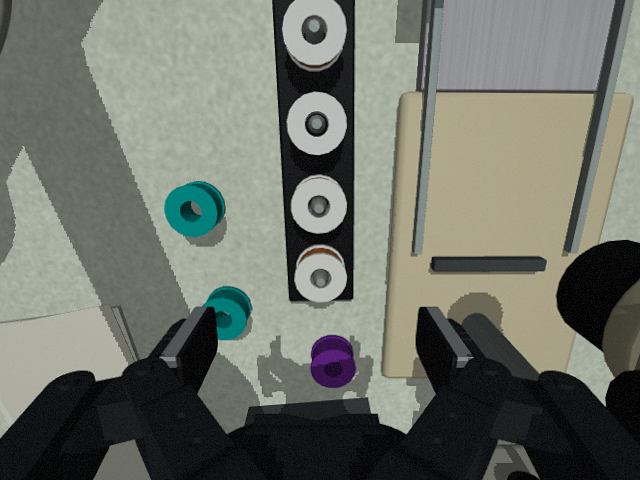

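Emit:
carry_out(targets="-0.125 0.01 0 0 0 0;-0.125 0.01 0 0 0 0;-0.125 0.01 0.2 0 0 0;-0.125 0.01 0.2 0 0 0;-0.125 0.01 0.3 0 0 0;-0.125 0.01 0.38 0 0 0;-0.125 0.01 0.38 0 0 0;-0.125 0.01 0.4 0 0 0;-0.125 0.01 0.42 0 0 0;-0.125 0.01 0.42 0 0 0;-0.125 0.01 0.42 0 0 0;-0.125 0.01 0.42 0 0 0", gripper=0.85)

```text
time_s: 2.37
ee_pos: [0.4258, -0.3029, 0.0227]
tool_rot: [2.219, 2.22, 0.0]
wrist_force: [0.3, -0.5, -0.3]
finger_gap: 0.854
gripper_force: 0.0
```

Emit:
carry_out(targets="0 0 0 0 0 0;0 0 0 0 0 0;0 0 0 0 0 0;0 0 0 0 0 0;0 0 0 0 0 0;0 0 0 0 0 0;0 0 0 0 0 0;0 0 0 0 0 0", gripper=0.5)

```text
time_s: 3.03
ee_pos: [0.4256, -0.303, 0.023]
tool_rot: [2.22, 2.219, 0.0]
wrist_force: [-2.8, 2.5, 22.5]
finger_gap: 0.623
gripper_force: 58.4
```

Emit:
carry_out(targets="0 0 -0.1 0 0 0;0 0 -0.15 0 0 0;0 0 -0.46 0 0 0;0 0 -0.46 0 0 0;0 0 -0.46 0 0 0;0 0 -0.46 0 0 0;0.6 0 -0.46 0 0 0;0.6 0 -0.46 0 0 0;0.6 0 -0.46 0 0 0;0.6 0 -0.46 0 0 0;0.6 0 -0.46 0 0 0;0.6 0 -0.46 0 0 0;0.6 0 -0.46 0 0 0;0.6 0.358 -0.46 0 0 0;0.6 0.358 -0.46 0 0 0;0.6 0.358 -0.46 0 0 0;0.6 0.358 -0.46 0 0 0;0.6 0.358 -0.46 0 0 0;0.6 0.358 -0.46 0 0 0;0.6 0.358 -0.46 0 0 0", gripper=0.5)

```text
time_s: 4.7
ee_pos: [0.604, -0.0024, 0.2512]
tool_rot: [-2.221, -2.222, 0.0]
wrist_force: [0.0, -0.4, -0.3]
finger_gap: 0.62
gripper_force: 63.8
```

```bash
cat > look.py <<'E'
from h import *
import sys
g=grab('wrist'); save(g[0],sys.argv[1]); s=manip.observe(); print(s['ee_pos'].round(4),s['tool_rot'].round(3),round(s['time_s'],2),s['finger_gap'],s['gripper_force'],s['wrist_force'].round(1))
for t in stubs(g): print('stub',t)
P=cloud(*g[1:]); z=s['ee_pos'][2]
c=s['ee_pos']; m=(np.hypot(P[...,0]-c[0],P[...,1]-c[1])<.05)&(g[0].astype(int).min(-1)>120)&(P[...,2]>z-.03)&(P[...,2]<z+.05)
for zt in (np.nanpercentile(P[m][:,2],90),) if m.sum()>50 else (): print('held top z',zt.round(4),'rel tcp',(zt-z).round(4)); [print('held',t) for t in coils(g,zt,(c[0]-.05,c[0]+.05),(c[1]-.05,c[1]+.05))]
for t in coils(g,.068,(.55,.66)): print('seated',t)
E
python3 look.py w2.png
```

```text
[ 0.6033 -0.0025  0.2514] [-2.221e+00 -2.221e+00  1.000e-03] 4.75 0.6169073538888077 63.84487124159932 [-1.  -0.4 -1.6]
stub (array([314.7,   3.3]), np.int32(88), array([0.6036, 0.182 , 0.0565]), array([0.6036, 0.1821, 0.056 ]))
stub (array([386.5,  24.4]), np.int32(76), array([0.6659, 0.1666, 0.0544]), array([0.6656, 0.1663, 0.056 ]))
stub (array([314.8,  74.2]), np.int32(126), array([0.6036, 0.127 , 0.0559]), array([0.6036, 0.1269, 0.056 ]))
stub (array([315.1, 140.1]), np.int32(118), array([0.6039, 0.0703, 0.0557]), array([0.6039, 0.0703, 0.056 ]))
held top z 0.2759 rel tcp 0.0245
held (array([316., 332.]), np.int32(11001), 'fit', array([ 0.6048, -0.001 ]), np.float64(0.0269), 'mec', array([ 0.605, -0.001]), 0.0273, 'z', np.float64(0.2752))
```

View pics/w2.png

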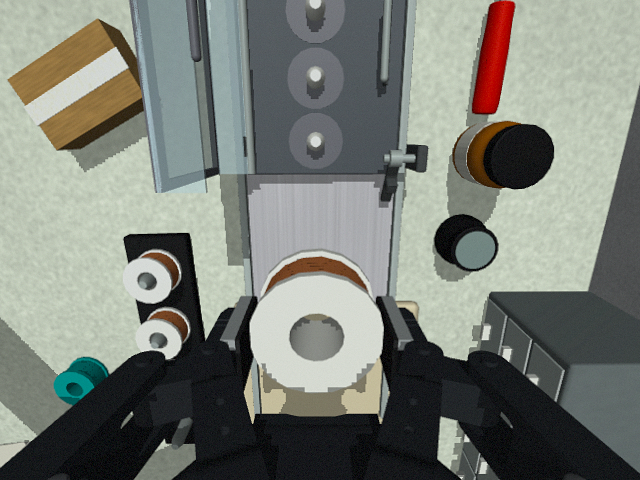

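Emit:
carry_out(targets="0.142 -0.002 0 0 0 0;0.142 -0.002 0 0 0 0;0.142 -0.002 0.1 0 0 0;0.142 -0.002 0.2 0 0 0;0.142 -0.002 0.28 0 0 0;0.142 -0.002 0.34 0 0 0;0.142 -0.002 0.36 0 0 0;0.142 -0.002 0.36 0 0 0;0.142 -0.002 0.37 0 0 0;0.142 -0.002 0.38 0 0 0;0.142 -0.002 0.39 0 0 0;0.142 -0.002 0.4 0 0 0;0.142 -0.002 0.408 0 0 0;0.142 -0.002 0.413 0 0 0;0.142 -0.002 0.413 0 0 0", gripper=0.5)

```text
time_s: 6.0
ee_pos: [0.6028, 0.0685, 0.0444]
tool_rot: [-2.221, -2.221, 0.0]
wrist_force: [0.1, -0.6, -0.7]
finger_gap: 0.617
gripper_force: 63.8
```

Emit:
carry_out(targets="0 0 0.002 0 0 0;0 0 0.002 0 0 0;0 0 0.002 0 0 0;0 0 0.002 0 0 0;0 0 -0.1 0 0 0;0 0 -0.2 0 0 0;0 0 -0.41 0 0 0;0 0 -0.41 0 0 0;0 0 -0.41 0 0 0;0 0 -0.41 0 0 0;0 0 -0.41 0 0 0;-0.14 0 -0.41 0 0 0;-0.14 0 -0.41 0 0 0;-0.14 0 -0.41 0 0 0", gripper=0.8)

```text
time_s: 7.17
ee_pos: [0.6023, -0.0056, 0.2484]
tool_rot: [-2.224, -2.218, 0.004]
wrist_force: [0.1, -0.7, 0.6]
finger_gap: 0.8
gripper_force: 0.0
```

```bash
python3 look.py w3.png
```

```text
[ 0.6023 -0.0036  0.2484] [-2.223 -2.217  0.003] 7.22 0.801518945119509 0.0 [0.1 1.  0.1]
stub (array([316.6,  69.5]), np.int32(129), array([0.6036, 0.1269, 0.0558]), array([0.6036, 0.1269, 0.056 ]))
stub (array([317. , 138.3]), np.int32(78), array([0.6037, 0.0686, 0.0562]), array([0.6037, 0.0686, 0.056 ]))
held top z 0.2939 rel tcp 0.0455
seated (array([317., 137.]), np.int32(2445), 'fit', array([0.604 , 0.0691]), np.float64(0.0267), 'mec', array([0.604, 0.069]), 0.027, 'z', np.float64(0.0683))
```

Emit:
carry_out(targets="0 -0.361 0 0 0 0;0 -0.361 0 0 0 0;0 -0.361 0 0 0 0;0 -0.361 0 0 0 0;-0.452 -0.361 0 0 0 0;-0.452 -0.361 0 0 0 0;-0.452 -0.361 0 0 0 0;-0.452 -0.361 0 0 0 0;-0.452 -0.361 0 0 0 0;-0.452 -0.361 0 0 0 0;-0.452 -0.361 0.1 0 0 0;-0.452 -0.361 0.2 0 0 0;-0.452 -0.361 0.28 0 0 0;-0.452 -0.361 0.35 0 0 0;-0.452 -0.361 0.4 0 0 0;-0.452 -0.361 0.43 0 0 0;-0.452 -0.361 0.447 0 0 0;-0.452 -0.361 0.447 0 0 0;-0.452 -0.361 0.447 0 0 0", gripper=0.85)

```text
time_s: 8.8
ee_pos: [0.4226, -0.2272, 0.0264]
tool_rot: [-2.221, -2.221, 0.0]
wrist_force: [-1.1, -0.0, 1.3]
finger_gap: 0.854
gripper_force: 0.0
```

Emit:
carry_out(targets="0 0 0 0 0 0;0 0 0 0 0 0;0 0 0 0 0 0;0 0 0 0 0 0;0 0 0 0 0 0;0 0 0 0 0 0;0 0 0 0 0 0", gripper=0.5)

```text
time_s: 9.38
ee_pos: [0.4232, -0.2278, 0.028]
tool_rot: [2.22, 2.219, 0.001]
wrist_force: [-0.9, 2.8, 16.0]
finger_gap: 0.603
gripper_force: 59.8
```

Emit:
carry_out(targets="0 0 -0.08 0 0 0;0 0 -0.15 0 0 0;0 0 -0.45 0 0 0;0 0 -0.45 0 0 0;0 0 -0.45 0 0 0;0 0 -0.45 0 0 0;0.45 0 -0.45 0 0 0;0.45 0 -0.45 0 0 0;0.45 0 -0.45 0 0 0;0.45 0 -0.45 0 0 0;0.45 0 -0.45 0 0 0;0.555 0.363 -0.45 0 0 0;0.555 0.363 -0.45 0 0 0;0.555 0.363 -0.45 0 0 0;0.555 0.363 -0.45 0 0 0;0.555 0.363 -0.45 0 0 0;0.555 0.363 -0.45 0 0 0;0.555 0.363 -0.45 0 0 0;0.555 0.363 -0.45 0 0 0", gripper=0.5)

```text
time_s: 10.97
ee_pos: [0.6032, 0.0499, 0.2518]
tool_rot: [2.221, 2.222, -0.0]
wrist_force: [-0.7, -0.2, -1.0]
finger_gap: 0.599
gripper_force: 65.1
```

```bash
python3 look.py w4.png
```

```text
[0.603  0.0497 0.2519] [ 2.222  2.221 -0.   ] 11.02 0.6027266417309793 65.06086830049753 [ 0.2 -0.9 -0.6]
stub (array([315.4,  68.7]), np.int32(130), array([0.6035, 0.1838, 0.0559]), array([0.6035, 0.1838, 0.056 ]))
stub (array([383.5,  93.5]), np.int32(46), array([0.6657, 0.1635, 0.0542]), array([0.6653, 0.1634, 0.056 ]))
stub (array([315.4, 135. ]), np.int32(124), array([0.6034, 0.1272, 0.0557]), array([0.6034, 0.1272, 0.056 ]))
stub (array([315.9, 197.2]), np.int32(72), array([0.6038, 0.0685, 0.0563]), array([0.6038, 0.0685, 0.056 ]))
held top z 0.2716 rel tcp 0.0197
held (array([316., 326.]), np.int32(10258), 'fit', array([0.604 , 0.0513]), np.float64(0.0268), 'mec', array([0.604 , 0.0512]), 0.0274, 'z', np.float64(0.2709))
seated (array([316., 198.]), np.int32(2074), 'fit', array([0.6039, 0.069 ]), np.float64(0.0267), 'mec', array([0.604 , 0.0689]), 0.0271, 'z', np.float64(0.0683))
```

Emit:
carry_out(targets="0.153 -0.001 0 0 0 0;0.153 -0.001 0 0 0 0;0.153 -0.001 0 0 0 0;0.153 -0.001 0.1 0 0 0;0.153 -0.001 0.2 0 0 0;0.153 -0.001 0.28 0 0 0;0.153 -0.001 0.34 0 0 0;0.153 -0.001 0.35 0 0 0;0.153 -0.001 0.36 0 0 0;0.153 -0.001 0.37 0 0 0;0.153 -0.001 0.38 0 0 0;0.153 -0.001 0.39 0 0 0;0.153 -0.001 0.4 0 0 0;0.153 -0.001 0.404 0 0 0;0.153 -0.001 0.404 0 0 0", gripper=0.5)

```text
time_s: 12.27
ee_pos: [0.6035, 0.1265, 0.0493]
tool_rot: [-2.221, -2.221, 0.0]
wrist_force: [-1.0, -0.3, -0.7]
finger_gap: 0.6
gripper_force: 65.2
```

Emit:
carry_out(targets="0 0 0 0 0 0;0 0 0 0 0 0;0 0 0 0 0 0;0 0 0 0 0 0;0 0 -0.1 0 0 0;0 0 -0.2 0 0 0;0 0 -0.4 0 0 0;0 0 -0.4 0 0 0;0 0 -0.4 0 0 0;0 0 -0.4 0 0 0;0 0 -0.4 0 0 0;-0.15 0 -0.4 0 0 0;-0.15 0 -0.4 0 0 0;-0.15 0 -0.4 0 0 0;-0.15 0 -0.4 0 0 0", gripper=0.8)

```text
time_s: 13.52
ee_pos: [0.6029, 0.05, 0.2481]
tool_rot: [-2.223, -2.218, 0.002]
wrist_force: [0.5, 1.3, -0.1]
finger_gap: 0.802
gripper_force: 0.0
```

```bash
python3 look.py w5.png
```

```text
[0.603  0.0511 0.2482] [-2.222e+00 -2.219e+00  2.000e-03] 13.57 0.8009965569622625 0.0 [-0.3  0.8 -0.1]
stub (array([314.2,  67.7]), np.int32(132), array([0.6021, 0.1841, 0.0558]), array([0.6021, 0.1841, 0.056 ]))
stub (array([314.9, 136.9]), np.int32(75), array([0.6024, 0.1256, 0.0563]), array([0.6024, 0.1256, 0.056 ]))
stub (array([315.1, 197.6]), np.int32(71), array([0.6024, 0.0688, 0.0561]), array([0.6024, 0.0688, 0.056 ]))
held top z 0.2937 rel tcp 0.0454
seated (array([315., 135.]), np.int32(2471), 'fit', array([0.6021, 0.1267]), np.float64(0.0267), 'mec', array([0.6022, 0.1264]), 0.0271, 'z', np.float64(0.0683))
seated (array([316., 199.]), np.int32(2127), 'fit', array([0.6029, 0.0688]), np.float64(0.0267), 'mec', array([0.6031, 0.0688]), 0.0271, 'z', np.float64(0.0683))
```

Emit:
carry_out(targets="-0.1 0 0 0 0 0;-0.1 -0.365 0 0 0 0;-0.1 -0.365 0 0 0 0;-0.1 -0.365 0 0 0 0;-0.1 -0.365 0 0 0 0;-0.408 -0.365 0 0 0 0;-0.408 -0.365 0 0 0 0;-0.408 -0.365 0 0 0 0;-0.408 -0.365 0 0 0 0;-0.408 -0.365 0 0 0 0;-0.408 -0.365 0.1 0 0 0;-0.408 -0.365 0.2 0 0 0;-0.408 -0.365 0.28 0 0 0;-0.408 -0.365 0.35 0 0 0;-0.408 -0.365 0.4 0 0 0;-0.408 -0.365 0.43 0 0 0;-0.408 -0.365 0.446 0 0 0;-0.408 -0.365 0.446 0 0 0;-0.408 -0.365 0.446 0 0 0", gripper=0.85)

```text
time_s: 15.15
ee_pos: [0.4213, -0.1521, 0.0266]
tool_rot: [-2.221, -2.222, -0.0]
wrist_force: [-0.2, 0.8, 0.8]
finger_gap: 0.849
gripper_force: 0.0
```

Emit:
carry_out(targets="0 0 0 0 0 0;0 0 0 0 0 0;0 0 0 0 0 0;0 0 0 0 0 0;0 0 0 0 0 0;0 0 0 0 0 0;0 0 0 0 0 0", gripper=0.5)

```text
time_s: 15.73
ee_pos: [0.4218, -0.1527, 0.0277]
tool_rot: [2.22, 2.22, 0.001]
wrist_force: [0.0, 3.2, 12.2]
finger_gap: 0.597
gripper_force: 60.7
```

Emit:
carry_out(targets="0 0 -0.08 0 0 0;0 0 -0.15 0 0 0;0 0 -0.45 0 0 0;0 0 -0.45 0 0 0;0 0 -0.45 0 0 0;0 0 -0.45 0 0 0;0.4 0 -0.45 0 0 0;0.4 0 -0.45 0 0 0;0.4 0 -0.45 0 0 0;0.4 0 -0.45 0 0 0;0.4 0 -0.45 0 0 0;0.515 0.366 -0.45 0 0 0;0.515 0.366 -0.45 0 0 0;0.515 0.366 -0.45 0 0 0;0.515 0.366 -0.45 0 0 0;0.515 0.366 -0.45 0 0 0;0.515 0.366 -0.45 0 0 0;0.515 0.366 -0.45 0 0 0;0.515 0.366 -0.45 0 0 0", gripper=0.5)

```text
time_s: 17.32
ee_pos: [0.6032, 0.1049, 0.2518]
tool_rot: [-2.221, -2.222, 0.0]
wrist_force: [-0.7, -0.9, -1.9]
finger_gap: 0.599
gripper_force: 64.8
```

```bash
python3 look.py w6.png
```

```text
[0.603  0.1048 0.2519] [2.222 2.221 0.   ] 17.37 0.5999943929984759 64.84441783977672 [-0.6 -0.2 -0.6]
stub (array([317.4,  74.9]), np.int32(133), array([0.6052, 0.2338, 0.0559]), array([0.6052, 0.2338, 0.056 ]))
stub (array([317.6, 140.8]), np.int32(122), array([0.6054, 0.177 , 0.0557]), array([0.6054, 0.177 , 0.056 ]))
stub (array([317.7, 203.3]), np.int32(52), array([0.6055, 0.1174, 0.0559]), array([0.6055, 0.1174, 0.056 ]))
held top z 0.2718 rel tcp 0.0199
held (array([316., 327.]), np.int32(10243), 'fit', array([0.6041, 0.1057]), np.float64(0.0268), 'mec', array([0.604 , 0.1058]), 0.0274, 'z', np.float64(0.2711))
seated (array([319., 204.]), np.int32(2055), 'fit', array([0.6067, 0.1179]), np.float64(0.0268), 'mec', array([0.6065, 0.1179]), 0.0271, 'z', np.float64(0.0682))
seated (array([321., 243.]), np.int32(438), 'fit', array([0.6078, 0.0617]), np.float64(0.0262), 'mec', array([0.6089, 0.0714]), 0.0243, 'z', np.float64(0.0682))
```

```bash
python3 look.py w6b.png
```

```text
[0.603  0.1047 0.252 ] [2.222 2.221 0.   ] 17.42 0.5970368335093322 64.8451766744256 [-0.6 -1.3 -0.5]
stub (array([317.6,  74.8]), np.int32(132), array([0.6053, 0.2338, 0.0558]), array([0.6053, 0.2337, 0.056 ]))
stub (array([317.7, 140.7]), np.int32(124), array([0.6054, 0.1769, 0.0557]), array([0.6054, 0.1769, 0.056 ]))
stub (array([318. , 203.2]), np.int32(52), array([0.6057, 0.1174, 0.0565]), array([0.6057, 0.1173, 0.056 ]))
held top z 0.272 rel tcp 0.02
held (array([316., 327.]), np.int32(10245), 'fit', array([0.6039, 0.1056]), np.float64(0.0268), 'mec', array([0.6038, 0.1057]), 0.0274, 'z', np.float64(0.2712))
seated (array([319., 204.]), np.int32(2057), 'fit', array([0.6067, 0.1179]), np.float64(0.0268), 'mec', array([0.6068, 0.1177]), 0.0272, 'z', np.float64(0.0683))
seated (array([322., 243.]), np.int32(446), 'fit', array([0.6078, 0.0619]), np.float64(0.0259), 'mec', array([0.6087, 0.0707]), 0.0243, 'z', np.float64(0.0681))
```

Emit:
carry_out(targets="0.143 0.003 0 0 0 0;0.143 0.003 0 0 0 0;0.143 0.003 0 0 0 0;0.143 0.003 0.1 0 0 0;0.143 0.003 0.2 0 0 0;0.143 0.003 0.28 0 0 0;0.143 0.003 0.34 0 0 0;0.143 0.003 0.35 0 0 0;0.143 0.003 0.36 0 0 0;0.143 0.003 0.37 0 0 0;0.143 0.003 0.38 0 0 0;0.143 0.003 0.39 0 0 0;0.143 0.003 0.4 0 0 0;0.143 0.003 0.404 0 0 0;0.143 0.003 0.404 0 0 0", gripper=0.5)

```text
time_s: 18.67
ee_pos: [0.6054, 0.1765, 0.0492]
tool_rot: [-2.221, -2.221, 0.0]
wrist_force: [0.5, 0.5, -1.9]
finger_gap: 0.599
gripper_force: 64.8
```

Emit:
carry_out(targets="0 0 0 0 0 0;0 0 0 0 0 0;0 0 0 0 0 0;0 0 0 0 0 0;0 0 -0.1 0 0 0;0 0 -0.2 0 0 0;0 0 -0.4 0 0 0;0 0 -0.4 0 0 0;0 0 -0.4 0 0 0;0 0 -0.4 0 0 0;0 0 -0.4 0 0 0;-0.15 0 -0.4 0 0 0;-0.15 0 -0.4 0 0 0;-0.15 0 -0.4 0 0 0;-0.15 0 -0.4 0 0 0", gripper=0.8)

```text
time_s: 19.92
ee_pos: [0.605, 0.1, 0.2481]
tool_rot: [-2.223, -2.218, 0.003]
wrist_force: [0.6, 1.6, -0.4]
finger_gap: 0.801
gripper_force: 0.0
```

```bash
python3 look.py w7.png
```

```text
[0.6051 0.1011 0.2483] [-2.222e+00 -2.219e+00  2.000e-03] 19.97 0.7990453558087879 0.0 [-1.2 -0.1 -0. ]
stub (array([311.1,  67.8]), np.int32(131), array([0.6014, 0.234 , 0.0558]), array([0.6014, 0.234 , 0.056 ]))
stub (array([311.8, 137. ]), np.int32(73), array([0.6015, 0.1755, 0.0563]), array([0.6015, 0.1755, 0.056 ]))
stub (array([312. , 197.6]), np.int32(70), array([0.6014, 0.1188, 0.0563]), array([0.6014, 0.1187, 0.056 ]))
stub (array([312.3, 252.9]), np.int32(56), array([0.6013, 0.0616, 0.056 ]), array([0.6013, 0.0616, 0.056 ]))
held top z 0.2938 rel tcp 0.0455
seated (array([310., 134.]), np.int32(2469), 'fit', array([0.6005, 0.1773]), np.float64(0.0268), 'mec', array([0.6004, 0.1773]), 0.0271, 'z', np.float64(0.0683))
seated (array([311., 199.]), np.int32(2127), 'fit', array([0.6002, 0.1191]), np.float64(0.0268), 'mec', array([0.6003, 0.119 ]), 0.0271, 'z', np.float64(0.0683))
seated (array([311., 255.]), np.int32(1879), 'fit', array([0.6005, 0.0624]), np.float64(0.0269), 'mec', array([0.6002, 0.0625]), 0.0274, 'z', np.float64(0.0682))
```

Emit:
carry_out(targets="-0.1 0 0 0 0 0;-0.1 -0.374 0 0 0 0;-0.1 -0.374 0 0 0 0;-0.1 -0.374 0 0 0 0;-0.1 -0.374 0 0 0 0;-0.1 -0.374 0 0 0 0;-0.358 -0.374 0 0 0 0;-0.358 -0.374 0 0 0 0;-0.358 -0.374 0 0 0 0;-0.358 -0.374 0 0 0 0;-0.358 -0.374 0.1 0 0 0;-0.358 -0.374 0.2 0 0 0;-0.358 -0.374 0.28 0 0 0;-0.358 -0.374 0.35 0 0 0;-0.358 -0.374 0.4 0 0 0;-0.358 -0.374 0.43 0 0 0;-0.358 -0.374 0.446 0 0 0;-0.358 -0.374 0.446 0 0 0;-0.358 -0.374 0.446 0 0 0", gripper=0.85)

```text
time_s: 21.55
ee_pos: [0.4187, -0.0771, 0.0265]
tool_rot: [-2.221, -2.222, 0.0]
wrist_force: [-0.5, -0.2, 0.4]
finger_gap: 0.849
gripper_force: 0.0
```

Emit:
carry_out(targets="0 0 0 0 0 0;0 0 0 0 0 0;0 0 0 0 0 0;0 0 0 0 0 0;0 0 0 0 0 0;0 0 0 0 0 0;0 0 0 0 0 0", gripper=0.5)

```text
time_s: 22.13
ee_pos: [0.4193, -0.0776, 0.0279]
tool_rot: [2.219, 2.22, 0.002]
wrist_force: [-1.4, 2.8, 20.8]
finger_gap: 0.608
gripper_force: 58.5
```

Emit:
carry_out(targets="0 0 -0.08 0 0 0;0 0 -0.15 0 0 0;0 0 -0.45 0 0 0;0 0 -0.45 0 0 0;0 0 -0.45 0 0 0;0 0 -0.45 0 0 0;0.3 0 -0.45 0 0 0;0.3 0 -0.45 0 0 0;0.3 0 -0.45 0 0 0;0.3 0 -0.45 0 0 0;0.475 0.366 -0.45 0 0 0;0.475 0.366 -0.45 0 0 0;0.475 0.366 -0.45 0 0 0;0.475 0.366 -0.45 0 0 0;0.475 0.366 -0.45 0 0 0;0.475 0.366 -0.45 0 0 0;0.475 0.366 -0.45 0 0 0;0.475 0.366 -0.45 0 0 0", gripper=0.5)

```text
time_s: 23.63
ee_pos: [0.6007, 0.1599, 0.2518]
tool_rot: [2.221, 2.222, -0.0]
wrist_force: [-0.4, -0.3, -1.8]
finger_gap: 0.603
gripper_force: 64.6
```

```bash
python3 look.py w8.png
```

```text
[0.6005 0.1597 0.2519] [ 2.222  2.221 -0.   ] 23.68 0.6026894502222292 64.57863796502352 [ 0.6 -0.6 -0.8]
stub (array([315.9, 137.9]), np.int32(118), array([0.6014, 0.2345, 0.0559]), array([0.6014, 0.2345, 0.056 ]))
stub (array([315.8, 200.1]), np.int32(67), array([0.6012, 0.1756, 0.0562]), array([0.6012, 0.1755, 0.056 ]))
held top z 0.2716 rel tcp 0.0196
held (array([316., 327.]), np.int32(10152), 'fit', array([0.6018, 0.1607]), np.float64(0.0269), 'mec', array([0.6016, 0.1607]), 0.0274, 'z', np.float64(0.2708))
seated (array([315., 200.]), np.int32(2075), 'fit', array([0.6005, 0.1772]), np.float64(0.0268), 'mec', array([0.6003, 0.1772]), 0.0272, 'z', np.float64(0.0683))
seated (array([314., 241.]), np.int32(610), 'fit', array([0.6001, 0.1205]), np.float64(0.0261), 'mec', array([0.5999, 0.1269]), 0.0256, 'z', np.float64(0.0681))
```

Emit:
carry_out(targets="0.148 -0.001 0 0 0 0;0.148 -0.001 0 0 0 0;0.148 -0.001 0 0 0 0;0.148 -0.001 0.1 0 0 0;0.148 -0.001 0.2 0 0 0;0.148 -0.001 0.28 0 0 0;0.148 -0.001 0.34 0 0 0;0.148 -0.001 0.35 0 0 0;0.148 -0.001 0.36 0 0 0;0.148 -0.001 0.37 0 0 0;0.148 -0.001 0.38 0 0 0;0.148 -0.001 0.39 0 0 0;0.148 -0.001 0.4 0 0 0;0.148 -0.001 0.404 0 0 0;0.148 -0.001 0.404 0 0 0", gripper=0.5)

```text
time_s: 24.93
ee_pos: [0.601, 0.2341, 0.0493]
tool_rot: [2.221, 2.221, 0.0]
wrist_force: [0.3, 0.3, -1.1]
finger_gap: 0.603
gripper_force: 64.6
```

Emit:
carry_out(targets="0 0 0 0 0 0;0 0 0 0 0 0;0 0 0 0 0 0;0 0 0 0 0 0;0 0 -0.1 0 0 0;0 0 -0.2 0 0 0;0 0 -0.45 0 0 0;0 0 -0.45 0 0 0;0 0 -0.45 0 0 0;0 0 -0.45 0 0 0;0 0 -0.45 0 0 0;-0.35 0 -0.45 0 0 0;-0.35 0 -0.45 0 0 0;-0.35 0 -0.45 0 0 0;-0.35 0 -0.45 0 0 0;-0.35 0 -0.45 0 0 0;-0.35 0 -0.45 0 0 0", gripper=0.8)

```text
time_s: 26.35
ee_pos: [0.6008, 0.0562, 0.2739]
tool_rot: [-2.225, -2.217, 0.001]
wrist_force: [-0.9, -0.3, 0.4]
finger_gap: 0.801
gripper_force: 0.0
```

```bash
python3 look.py w9.png
python3 - <<'E'
from h import *
g=grab('side'); save(g[0],'side9.png')
E
```

```text
[0.6008 0.058  0.274 ] [-2.224 -2.219  0.   ] 26.4 0.7983309908561588 0.0 [-0.4 -0.1  0.8]
stub (array([315.3,  21.9]), np.int32(93), array([0.6015, 0.2328, 0.0562]), array([0.6015, 0.2329, 0.056 ]))
stub (array([315.6,  89.3]), np.int32(73), array([0.6015, 0.1756, 0.0562]), array([0.6015, 0.1756, 0.056 ]))
stub (array([315.9, 150.5]), np.int32(61), array([0.6015, 0.1184, 0.0565]), array([0.6015, 0.1184, 0.056 ]))
stub (array([316.1, 205.9]), np.int32(57), array([0.6015, 0.0615, 0.0562]), array([0.6015, 0.0615, 0.056 ]))
seated (array([316.,  24.]), np.int32(2027), 'fit', array([0.602 , 0.2336]), np.float64(0.0265), 'mec', array([0.6019, 0.233 ]), 0.0271, 'z', np.float64(0.0683))
seated (array([315.,  85.]), np.int32(2355), 'fit', array([0.6006, 0.1771]), np.float64(0.0267), 'mec', array([0.6006, 0.1772]), 0.0272, 'z', np.float64(0.0683))
seated (array([315., 150.]), np.int32(2028), 'fit', array([0.6002, 0.1192]), np.float64(0.0267), 'mec', array([0.6003, 0.1191]), 0.027, 'z', np.float64(0.0683))
seated (array([315., 207.]), np.int32(1789), 'fit', array([0.6005, 0.0624]), np.float64(0.0267), 'mec', array([0.6005, 0.0622]), 0.0271, 'z', np.float64(0.0683))
```

View pics/w9.png

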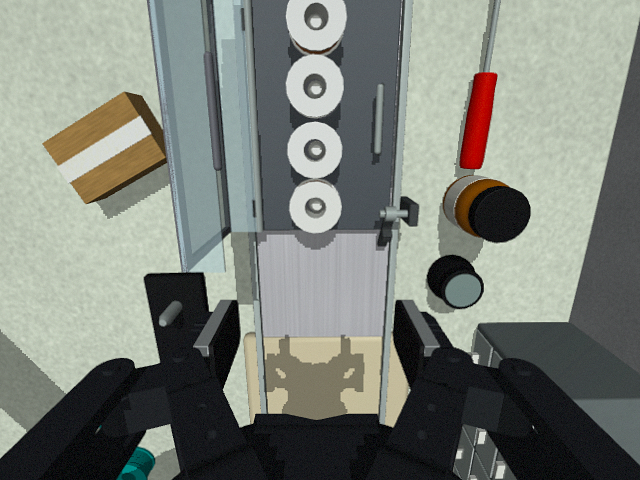

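Emit:
carry_out(targets="0 -0.262 0 0 0 0;0 -0.262 0 0 0 0;0 -0.262 0 0 0 0;0.178 -0.262 0 0 0 0;0.178 -0.262 0 0 0 0;0.178 -0.262 0 0 0 0;0.178 -0.262 0 0 0 0;0.178 -0.262 0 0 0 0;0.178 -0.262 0.1 0 0 0;0.178 -0.262 0.2 0 0 0;0.178 -0.262 0.268 0 0 0;0.178 -0.262 0.268 0 0 0;0.178 -0.262 0.268 0 0 0", gripper=0)

```text
time_s: 27.53
ee_pos: [0.4686, 0.1472, 0.1384]
tool_rot: [-2.22, -2.219, 0.007]
wrist_force: [0.3, 0.5, 0.6]
finger_gap: 0.001
gripper_force: 0.0
```

Emit:
carry_out(targets="0 0.03 0 0 0 0;0 0.05 0 0 0 0;0 0.07 0 0 0 0;0 0.09 0 0 0 0;0 0.11 0 0 0 0;0 0.13 0 0 0 0;0 0.15 0 0 0 0;0 0.17 0 0 0 0;0 0.185 0 0 0 0;0 0.2 0 0 0 0;0 0.2 0 0 0 0;0 0.2 0 0 0 0;0 0.2 0 0 0 0;0 0.2 0 0 0 0;0 0.2 0 0 0 0", gripper=0)

```text
time_s: 28.78
ee_pos: [0.5696, 0.148, 0.1403]
tool_rot: [-2.221, -2.221, 0.0]
wrist_force: [-0.7, 0.1, -0.6]
finger_gap: 0.003
gripper_force: 0.0
```

Run:
```python
from h import *
g=grab('side'); save(cv2.resize(g[0][100:340,180:500],(640,480)),'side10.png')
```

```text
(no output)
```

View pics/side10.png

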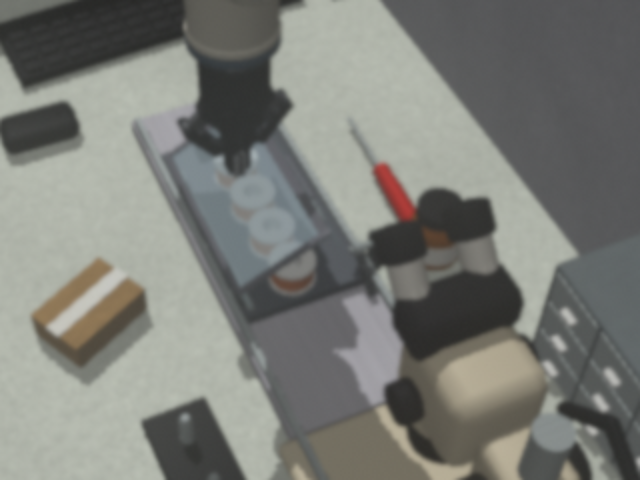

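Emit:
carry_out(targets="0 0 -0.12 0 0 0;0 0 -0.12 0 0 0;0 0.167 -0.12 0 0 0;0 0.167 -0.12 0 0 0;0 0.167 -0.12 0 0 0;0 0.167 -0.12 0 0 0;0 0.167 -0.12 0 0 0;0 0.167 -0.12 0 0 0;0 0.167 -0.12 0 0 0;0 0.167 -0.12 0 0 0;0 0.167 -0.12 0 0 0;0 0.167 -0.12 0 0 0;0 0.167 -0.12 0 0 0;0 0.167 -0.12 0 0 0;0 0.167 -0.12 0 0 0;0 0.167 -0.12 0 0 0;0 0.167 -0.12 0 0 0;0 0.167 -0.12 0 0 0;0 0.167 -0.12 0 0 0;0 0.167 -0.12 0 0 0", gripper=0)

```text
time_s: 30.5
ee_pos: [0.6535, 0.148, 0.2002]
tool_rot: [-2.221, -2.221, 0.0]
wrist_force: [-0.4, -0.1, 0.4]
finger_gap: 0.005
gripper_force: 0.0
```

```bash
cat > cov.py <<'E'
from h import *
import sys
g=grab('wrist'); save(g[0],sys.argv[1]); s=manip.observe(); print(s['ee_pos'].round(4),s['time_s'],s['wrist_force'].round(1))
P=cloud(*g[1:])
for y in (.19,.22,.25):
    for x in (.56,.60,.64,.65,.655,.66,.67):
        m=(np.abs(P[...,0]-x)<.003)&(np.abs(P[...,1]-y)<.006); print(x,y,m.sum(),np.nanpercentile(P[m][:,2],[10,50,90]).round(4) if m.sum() else '')
E
python3 cov.py w10.png
```

```text
[0.6535 0.148  0.2003] 30.55 [-0.8  0.4  0.1]
0.56 0.19 120 [0.0821 0.083  0.0838]
0.6 0.19 129 [0.0851 0.0858 0.0867]
0.64 0.19 135 [0.0879 0.0889 0.0895]
0.65 0.19 135 [0.0902 0.0909 0.0919]
0.655 0.19 128 [0.0882 0.0911 0.0922]
0.66 0.19 95 [0.036  0.0576 0.0872]
0.67 0.19 95 [0.0353 0.0362 0.0372]
0.56 0.22 134 [0.0822 0.0828 0.084 ]
0.6 0.22 147 [0.0849 0.0859 0.0868]
0.64 0.22 159 [0.0877 0.0887 0.0896]
0.65 0.22 162 [0.0901 0.091  0.0918]
0.655 0.22 159 [0.0851 0.091  0.0921]
0.66 0.22 106 [0.0357 0.0379 0.088 ]
0.67 0.22 97 [0.0355 0.0362 0.0372]
0.56 0.25 146 [0.0822 0.0831 0.084 ]
0.6 0.25 151 [0.0851 0.0858 0.0868]
0.64 0.25 170 [0.0876 0.0887 0.0896]
0.65 0.25 171 [0.0901 0.0909 0.0918]
0.655 0.25 169 [0.078 0.091 0.092]
0.66 0.25 117 [0.0355 0.0374 0.0879]
0.67 0.25 109 [0.0355 0.0364 0.0371]
```

View pics/w10.png

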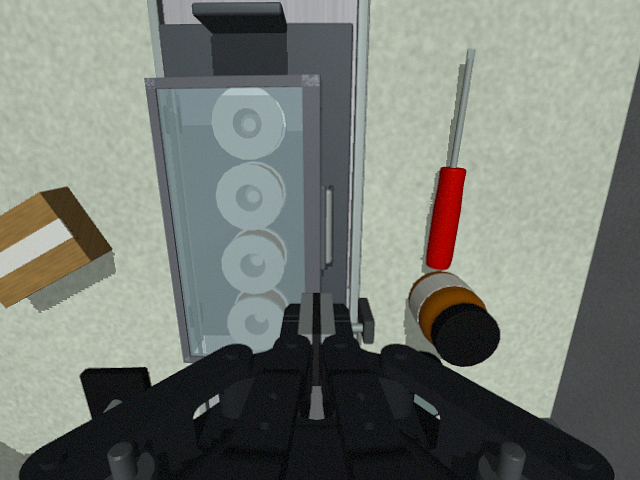

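Emit:
carry_out(targets="0 -0.003 0.1 0 0 0;0 -0.003 0.17 0 0 0;0 -0.003 0.2 0 0 0;0 -0.003 0.21 0 0 0;0 -0.003 0.216 0 0 0;0 -0.003 0.222 0 0 0;0 -0.003 0.226 0 0 0;0 -0.003 0.23 0 0 0;0 -0.003 0.234 0 0 0;0 -0.003 0.238 0 0 0;0 -0.003 0.24 0 0 0;0 -0.003 0.24 0 0 0;0 -0.003 0.24 0 0 0", gripper=0)

```text
time_s: 31.63
ee_pos: [0.6523, 0.1481, 0.081]
tool_rot: [2.221, 2.221, 0.001]
wrist_force: [-0.2, -0.5, 4.9]
finger_gap: -0.0
gripper_force: 2.2
```

Emit:
carry_out(targets="0 0 0.002 0 0 0;0 0 0.002 0 0 0;0 0 -0.05 0 0 0;0 0 -0.1 0 0 0;0 0 -0.24 0 0 0;0 0 -0.24 0 0 0;0 0 -0.24 0 0 0;0 0 -0.24 0 0 0;0 0 -0.24 0 0 0", gripper=0)

```text
time_s: 32.38
ee_pos: [0.6515, 0.1479, 0.1999]
tool_rot: [-2.221, -2.221, 0.001]
wrist_force: [0.1, 0.4, -0.5]
finger_gap: -0.0
gripper_force: 0.0
```

```bash
python3 cov.py w11.png | head -7
```

```text
[0.6513 0.1479 0.1992] 32.4333 [-0.9  0.1 -0.7]
0.56 0.19 121 [0.0804 0.0812 0.0821]
0.6 0.19 129 [0.0804 0.0812 0.0822]
0.64 0.19 125 [0.0804 0.0813 0.0822]
0.65 0.19 128 [0.0815 0.0826 0.0835]
0.655 0.19 129 [0.0819 0.0828 0.0836]
0.66 0.19 93 [0.0357 0.0823 0.0836]
```

Run:
```python
from h import *
g=grab('wrist'); P=cloud(*g[1:])
m=(P[...,2]>.074)&(P[...,2]<.088)&(P[...,1]>.28)&(P[...,1]<.34); q=P[m]; print(m.sum(),np.percentile(q,[1,50,99],axis=0).round(4))
z=np.load('/tmp/wrist0.npz'); g=[z[k] for k in z.files]; P=cloud(*g[1:])
m=(P[...,0]>.66)&(P[...,0]<.72)&(P[...,1]>-.02)&(P[...,1]<.08)&(P[...,2]>.05)&(P[...,2]<.075); q=P[m]; print(np.percentile(q,[2,50,98],axis=0).round(4))
m=(P[...,2]<.022)&(P[...,2]>.016)&(P[...,0]>.5)&(P[...,0]<.7)
```

```text
1511 [[0.573  0.3012 0.0744]
 [0.6022 0.3045 0.0809]
 [0.6309 0.3098 0.0829]]
[[0.6698 0.0219 0.0506]
 [0.6837 0.0517 0.0644]
 [0.7054 0.0651 0.0711]]
```

Emit:
carry_out(targets="0.41 -0.096 0 0 0 0;0.41 -0.096 0 0 0 0;0.41 -0.096 0 0 0 0;0.41 -0.096 0 0 0 0;0.41 -0.096 0 0 0 0;0.41 -0.096 0 0 0 0;0.41 -0.096 0 0 0 0;0.41 -0.096 0.1 0 0 0;0.41 -0.096 0.2 0 0 0;0.41 -0.096 0.28 0 0 0;0.41 -0.096 0.31 0 0 0;0.41 -0.096 0.31 0 0 0;0.41 -0.096 0.31 0 0 0", gripper=0)

```text
time_s: 33.57
ee_pos: [0.6034, 0.3515, 0.044]
tool_rot: [-2.222, -2.22, 0.006]
wrist_force: [-0.0, -0.6, 0.0]
finger_gap: -0.001
gripper_force: 0.0
```

Emit:
carry_out(targets="-0.02 0 0 0 0 0;-0.04 0 0 0 0 0;-0.06 0 0 0 0 0;-0.07 0 0 0 0 0;-0.08 0 0 0 0 0;-0.09 0 0 0 0 0;-0.1 0 0 0 0 0;-0.11 0 0 0 0 0;-0.12 0 0 0 0 0;-0.13 0 0 0 0 0;-0.14 0 0 0 0 0;-0.15 0 0 0 0 0;-0.16 0 0 0 0 0;-0.17 0 0 0 0 0;-0.18 0 0 0 0 0;-0.19 0 0 0 0 0;-0.2 0 0 0 0 0;-0.2 0 0 0 0 0", gripper=0)

```text
time_s: 35.07
ee_pos: [0.6052, 0.2526, 0.0472]
tool_rot: [2.222, 2.22, 0.006]
wrist_force: [0.8, 1.7, 0.1]
finger_gap: -0.002
gripper_force: 0.9
```

```bash
cat > st.py <<'E'
from h import *
import sys
s=manip.observe(); print(s['ee_pos'].round(4),s['time_s'],s['wrist_force'].round(1),s['torque'].round(2))
g=grab('side'); save(cv2.resize(g[0][140:440,180:580],(800,600)),sys.argv[1])
E
python3 st.py side12.png
```

```text
[0.6052 0.2526 0.0472] 35.0667 [0.8 1.7 0.1] [ 0.21 -0.09  0.01]
```

View pics/side12.png

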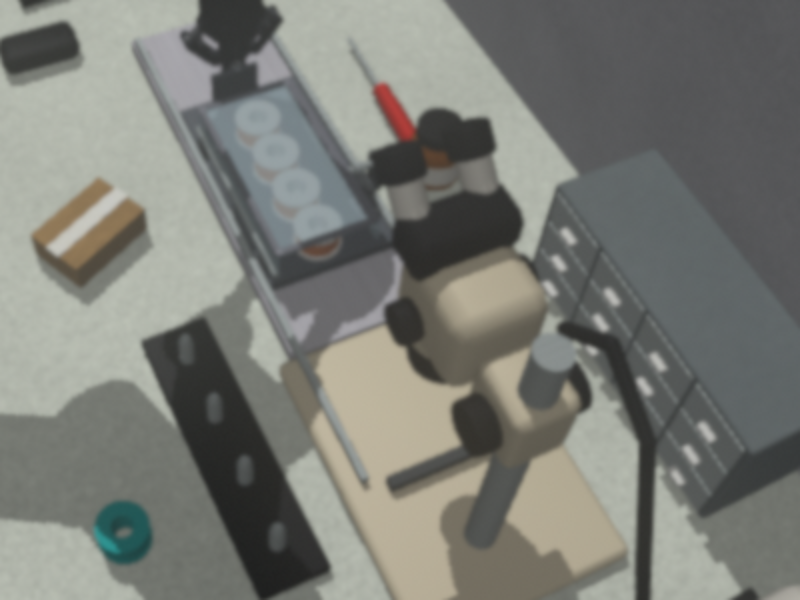

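Emit:
carry_out(targets="-0.012 0 0 0 0 0;-0.024 0 0 0 0 0;-0.036 0 0 0 0 0;-0.048 0 0 0 0 0;-0.06 0 0 0 0 0;-0.072 0 0 0 0 0;-0.084 0 0 0 0 0;-0.096 0 0 0 0 0;-0.108 0 0 0 0 0;-0.12 0 0 0 0 0;-0.132 0 0 0 0 0;-0.144 0 0 0 0 0;-0.156 0 0 0 0 0;-0.168 0 0 0 0 0;-0.18 0 0 0 0 0;-0.192 0 0 0 0 0;-0.204 0 0 0 0 0;-0.216 0 0 0 0 0;-0.228 0 0 0 0 0;-0.24 0 0 0 0 0", gripper=0)

```text
time_s: 36.78
ee_pos: [0.6052, 0.1334, 0.0469]
tool_rot: [2.221, 2.22, 0.006]
wrist_force: [1.8, 12.2, 7.4]
finger_gap: -0.001
gripper_force: 6.2
```

Emit:
carry_out(targets="-0.012 0 0 0 0 0;-0.024 0 0 0 0 0;-0.036 0 0 0 0 0;-0.048 0 0 0 0 0;-0.06 0 0 0 0 0;-0.072 0 0 0 0 0;-0.084 0 0 0 0 0;-0.096 0 0 0 0 0;-0.108 0 0 0 0 0;-0.12 0 0 0 0 0;-0.132 0 0 0 0 0;-0.144 0 0 0 0 0;-0.156 0 0 0 0 0;-0.168 0 0 0 0 0;-0.18 0 0 0 0 0;-0.192 0 0 0 0 0;-0.2 0 0 0 0 0;-0.205 0 0 0 0 0;-0.21 0 0 0 0 0;-0.21 0 0 0 0 0", gripper=0)

```text
time_s: 38.45
ee_pos: [0.6054, 0.0279, 0.0468]
tool_rot: [2.221, 2.219, 0.005]
wrist_force: [3.4, 6.1, 3.7]
finger_gap: -0.001
gripper_force: 3.4
```

```bash
python3 st.py side13.png
```

```text
[0.6054 0.0279 0.0468] 38.45 [3.4 6.1 3.7] [ 0.99 -0.52 -0.02]
```

View pics/side13.png

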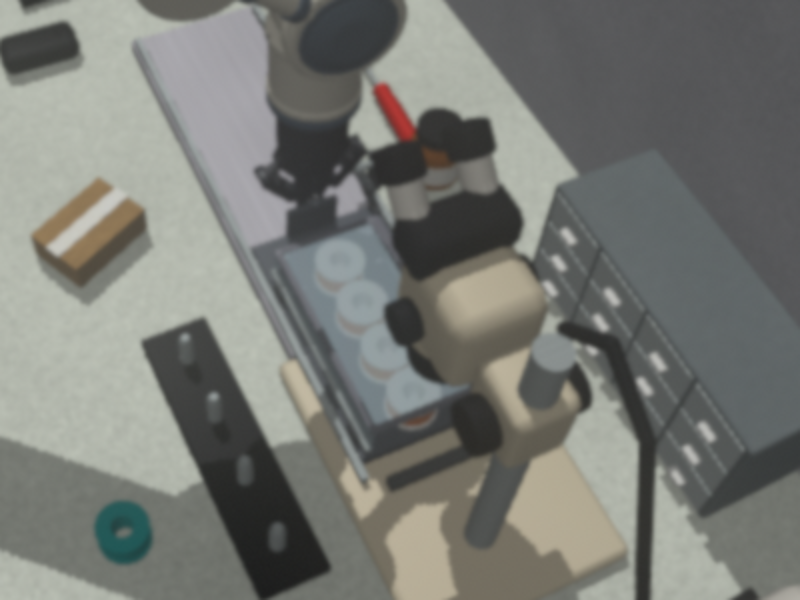

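Emit:
carry_out(targets="-0.006 0 0 0 0 0;-0.012 0 0 0 0 0;-0.018 0 0 0 0 0;-0.024 0 0 0 0 0;-0.03 0 0 0 0 0;-0.036 0 0 0 0 0;-0.042 0 0 0 0 0;-0.046 0 0 0 0 0;-0.046 0 0 0 0 0", gripper=0)

```text
time_s: 39.25
ee_pos: [0.6052, 0.0049, 0.0466]
tool_rot: [2.221, 2.22, 0.004]
wrist_force: [4.1, 5.7, 2.8]
finger_gap: -0.001
gripper_force: 3.1
```

Emit:
carry_out(targets="-0.004 0 0 0 0 0;-0.008 0 0 0 0 0;-0.012 0 0 0 0 0;-0.016 0 0 0 0 0;-0.016 0 0 0 0 0", gripper=0)

```text
time_s: 39.67
ee_pos: [0.6051, 0.004, 0.0467]
tool_rot: [-2.219, -2.217, -0.014]
wrist_force: [8.2, 77.3, 7.8]
finger_gap: -0.001
gripper_force: 39.4
```

Emit:
carry_out(targets="0.016 0 0 0 0 0;0.03 0 0 0 0 0;0.06 0 0 0 0 0;0.1 0 0 0 0 0;0.1 0 -0.2 0 0 0;0.1 0 -0.35 0 0 0;0.1 0 -0.35 0 0 0;0.1 0 -0.35 0 0 0;0.1 0 -0.35 0 0 0;0.1 0 -0.35 0 0 0", gripper=0)

```text
time_s: 40.5
ee_pos: [0.6056, 0.0471, 0.2244]
tool_rot: [2.218, 2.218, 0.007]
wrist_force: [1.0, -0.4, -0.6]
finger_gap: -0.006
gripper_force: 0.0
```

```bash
python3 st.py side14.png
python3 - <<'E'
from h import *
g=grab('wrist'); P=cloud(*g[1:])
m=(P[...,2]>.074)&(P[...,2]<.088)&(P[...,1]>-.05)&(P[...,1]<.03)&(P[...,0]<.64)&(P[...,0]>.56); print(m.sum(),np.percentile(P[m],[1,50,99],axis=0).round(4) if m.sum() else '')
m=(P[...,0]>.672)&(P[...,0]<.686)&(P[...,1]>-.03)&(P[...,1]<.08)
for y in np.arange(-.02,.08,.01):
    k=m&(np.abs(P[...,1]-y)<.004); print(y.round(3),k.sum(),np.nanpercentile(P[k][:,2],[50,95]).round(4) if k.sum() else '')
save(g[0],'w14.png')
E
```

```text
[0.6056 0.0471 0.2244] 40.5 [ 1.  -0.4 -0.6] [-0.03  0.01  0.03]
605 [[ 0.573  -0.0145  0.0743]
 [ 0.6019 -0.0087  0.0805]
 [ 0.6317 -0.0068  0.0825]]
-0.02 79 [0.0361 0.0373]
-0.01 151 [0.0347 0.0369]
0.0 93 [0.0203 0.0211]
0.01 76 [0.0283 0.0325]
0.02 100 [0.0368 0.0545]
0.03 193 [0.0513 0.057 ]
0.04 136 [0.0511 0.0559]
0.05 161 [0.0643 0.0686]
0.06 235 [0.0611 0.068 ]
0.07 113 [0.0201 0.0214]
```

View pics/w14.png

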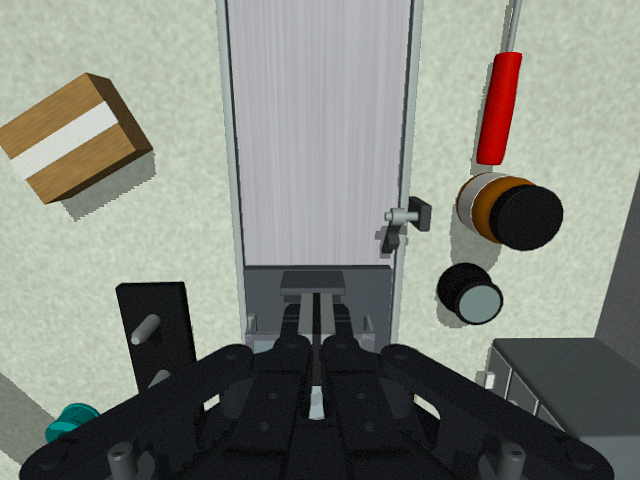

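Run:
```python
from h import *
g=grab('side'); P=cloud(*g[1:])
for x in (.56,.58,.60,.62,.645):
  for y in (-.08,-.12,-.16): 
    m=(np.abs(P[...,0]-x)<.005)&(np.abs(P[...,1]-y)<.01)&(P[...,2]<.12); print(x,y,m.sum(),np.nanmedian(P[m][:,2]).round(4) if m.sum() else '',end=' | ')
print(manip.close_job())
```

```text
0.56 -0.08 40 0.0828 | 0.56 -0.12 39 0.082 | 0.56 -0.16 42 0.0827 | 0.58 -0.08 39 0.0832 | 0.58 -0.12 41 0.0821 | 0.58 -0.16 43 0.0823 | 0.6 -0.08 36 0.0823 | 0.6 -0.12 42 0.0824 | 0.6 -0.16 33 0.082 | 0.62 -0.08 36 0.0826 | 0.62 -0.12 39 0.0819 | 0.62 -0.16 0  | 0.645 -0.08 38 0.0826 | 0.645 -0.12 1 0.0834 | 0.645 -0.16 0  | the job is handed in; nothing more can be done
None
```

Job handed in at about 41 s, verdict not shown: all four coils are seated, the cover is latched shut, and the carrier is against the end stop with the catch dropped behind it; it met the stop at 77 N wrist force (limit 120 N).

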